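# Clip a laminate panel to the sanding easel

## Robot

A 6-joint arm with a two-finger parallel gripper is mounted at the origin on the work surface. World frame = base frame: x ahead of the robot, y to its left, z up, the work surface at z = 0. Lengths are in m, angles in rad, forces in N, time in s.
With the tool pointing down it reaches from about 0.35 to 0.975 m from the base axis. Payload 7.1 kg.
Tool frame: the origin (TCP) lies between the finger pads; the fingertips stand ctrl.tip_extent ahead of it and the grasp point (between the pads) lies 3 mm ahead of it (ctrl.tip_extent is the distance from the TCP to the fingertips, in m); z points along the fingers, y is the direction in which the jaws open and shut (so a half turn about z gives the same grasp; the last joint's range is limited). The gripper opens to 88 mm and grips with 3 to 60 N. Pads are 20 mm wide; open, the fingers measure 115 mm over their backs; the gripper's body (75 mm by 178 mm) begins 61 mm behind the grasp point.
Start: joints at [-0.019, 0.423, 1.63, -0, 1.089, -0.019], TCP at [0.625, 0, 0.245] pointing down, gripper open.
Joint ranges: [-3, 3], [-0.9, 2.11], [0.09, 2.58], [-1.31, 4.45], [0.11, 2.69], [-2.54, 2.54]. Speed limits (rad/s): [2.39, 2.39, 3.01, 3.14, 3.14, 3.14].

## Interface

Orientations are given as a unit quaternion [x, y, z, w].
In Python, from workcell import ctrl gives the robot as it stands.
- The arm moves only by the shell command python3 -m inch 'ROWS' [FORCE]. ROWS is JSON, a list of rows, each a list of 7 numbers: the gripper command: -1 is fully open, 1 is shut, values between are in proportion, then the shift along the tool's x, y, z in mm, then the turn, a rotation vector about the tool's x, y, z in rad. A call has exactly 10 rows; each row is the pose to reach, as a shift and turn from the pose measured when the call began, along the tool's axes at that moment; what a row does not reach only later rows make up. A row lasts 1/10 s, in which the tool goes at most 50 mm and 8.59 degrees, less where a joint would pass 70% of its speed; a pose out of reach is approached as far as the arm can. A call with a gripper value outside its range is refused whole. The fingers move at their own pace and stop on an object; FORCE is the grip in N (left out, the last holds). Time passes only in rows, so rows that repeat a pose let the fingers close, or fill a call up. It gives the time, the measured TCP pose, the force and the opening at its end, in the units of the state.
- ctrl.read_state(): the state, without advancing time (a new reading comes with each control period).
- ctrl.read_camera(name): name is "scene" or "side" or "wrist"; returns the picture (400x640x3 uint8, red, green, blue); there is no depth.
- ctrl.camera_model(name): a dict with "intrinsics" (3x3 intrinsics, pixels), "rvec" (rotation vector, rad) and "tvec" (3), from world to camera coordinates, as OpenCV has them. Camera axes: x right, y down, z forward; pixel columns grow to the right and rows downward; lengths in m; the calibration is good to about 2 mm. A picture is of the moment at which its call begins: read the wrist's pose just before it. camera_model takes no time and is no camera call; for the wrist camera it gives the pose at the moment of the call.
- ctrl.finish_job(): hands the job in, once; it reports no verdict.
The state is a dict: "time": time; "qpos": joint angles; "qvel": joint speeds; "joint_torque": joint torques, N m; "eef_pos": TCP position; "orientation": TCP orientation; "contact_force": force on the tool from outside, world axes, zero at the start; "wrist_torque": the same for the moment, N m; "grip_width": opening from 0.0 (shut) to 1.0 (fully open).
Only numpy, scipy, OpenCV 4.12 (cv2) and the standard library are available. Lean on these libraries where they do the work, as an engineer would, in place of code of your own. Each camera call takes 0.05 s, during which the arm holds its last target. There are 200 camera calls.

## Task

Get the pale green laminate panel ready for sanding: take it out of the rack and stand it on the ledge of the blue easel, centred, its face flat against the backboard. Then squeeze the spring clamp off its plank and let it close over the top edge of the panel and the backboard together, on either blue shoulder beside the notch, so that it bites on both. Leave the dark panel, the cup, the disc pad and the marker where they are.

Things in the scene. Friction and masses are not known exactly. Their poses are not given: they have to be found in the camera images.
- panel: pale green glass-laminate sandwich panel with a yellow core edge, 8 mm thick (x), 150 wide (y), 110 high (z), 100 to 200 g; origin at the centre of its underside. It starts upright in one of the two slots of the rack; both faces are alike.
- panel_top (a point): centre of the panel's top edge, 110 mm above its origin
- rack: fixed plywood rack, base 150 x 180 x 12 mm, origin under its centre. Two slots along y, at x = -50 and +50 mm, 10.6 mm wide, between wooden cheeks that rise to 58 mm and stand 43 to 73 mm either side of the slot's middle (the middle is open); the panels stand on the base, 12 mm up.
- board: fixed blue backboard with ledge, leaning back 15 degrees. Origin: middle of the corner line of ledge and board, 50 mm above the table; z up along the board, y along the ledge, x out of its face (panel side). Seated panel: origin at x = 4 mm, y = z = 0, z along this z. Board 6 mm thick (x -6 to 0), 160 wide, top at z = 110 mm, level with a seated panel. Ledge 18 mm deep, no lip.
- easel: fixed plywood base that carries the board, 15 mm thick on the table, 170 mm wide, reaching 95 mm behind (-x) the ledge line and 35 mm in front; origin on the table under the ledge line's middle; two props behind the board, none above the board's z = 40 mm. The board has a notch in its top, y = -35 to +35 mm, down to z = 60 mm: room for a finger behind the panel.
- shoulder_l (a point): on the board's +y shoulder beside the notch, 57.5 mm from the middle, at the top edge, in the mid-plane of panel plus board (14 mm thick together); the shoulder is 45 mm wide. The clamp goes over this or shoulder_r, its pads about 20 mm below the edge.
- shoulder_r (a point): the same on the -y shoulder
- stand: fixed parking stand: base 130 x 160 x 14 mm, origin under its centre, with an upright wooden plank along y in its middle, 14 mm thick (x), 150 mm wide, top at 90 mm. The clamp starts clipped over the plank's top, anywhere within 40 mm of its middle.
- clamp: loose spring clamp, steel with orange ends, 100 g, 24 mm wide (y), jaws down, handles up. Origin on the pivot, z to the handles, x the closing direction. This body is the -x half; as it opens it tilts by half the joint value from the clamp's middle line. At the start the pivot is 25 mm above the plank's top and the pads 20 mm below it. An edge can go in to 8 mm below the pivot.
- clamp_jaw (a joint): opening of the clamp (rad). 0: pads 14 mm apart and parallel, as on the plank, 56 mm over the handle ends. +0.34 (stop): pads about 29 mm apart, about 38 mm over the handles. -0.3 (stop): shut, about 71 mm over the handles. A spring closes it: 7 N on each handle end at 0, 11 N at +0.34. Squeezing the handles opens the jaws.
- handle_a (a point): axis centre of the round orange handle end on the clamp's -x side: cylinder of 12 mm diameter, 24 mm long along the clamp's y; 50 mm above the pivot and 22 mm out at joint 0. The pads of a gripper pinch the outer sides of handle_a and handle_b.
- handle_b (a point): the same on the +x side (other half)
- pad_a (a point): centre of the face of the orange jaw pad on the clamp's -x side, 45 mm below the pivot; the pad is 22 mm wide, 12 high
- pad_b (a point): the same on the +x side (other half)
- dark_panel: black panel, 8 x 150 x 85 mm high, in the other slot of the rack, origin at the centre of its underside; leave it
- cup: white mixing cup, 70 mm diameter, 80 high, origin under its centre; leave it
- disc_pad: black rubber sanding-disc pad, 50 mm diameter, shank up, 34 mm high, origin under its centre; leave it
- marker: black marker pen lying flat, 130 x 12 x 12 mm along its x, origin under its centre; leave it
Not all that is in view belongs to the job. There is more than one size of the panel; the one meant has the size given above. There is more than one size of the clamp; the job needs the larger.

How it is judged:
On the way, in this order (a step that is already met when the one before it is completed fails the run):
1. the panel is lifted out of the rack (z of panel in the frame of rack above 0.065 m), for 0.1 s.
2. the panel stands on the ledge, centred, flat against the backboard, and is let go (x of panel in the frame of board between -0.001 and 0.01 m and y of panel in the frame of board between -0.02 and 0.02 m and z of panel in the frame of board between -0.005 and 0.007 m and angle between the z axis of panel and the z axis of board, either way round below 0.08 rad and angle between the x axis of panel and the x axis of board, either way round below 0.08 rad and height (world z) of panel_top above 0.13 m and contact force between the fingers and panel below 0.1 N and linear speed of panel below 0.02 m/s), for 0.2 s.
3. the clamp, squeezed open, is lifted off the plank (z of clamp in the frame of stand above 0.15 m and value of joint clamp_jaw above 0.05 rad), for 0.1 s.
At the end, for the whole second after the job is handed in: Panel on the ledge, within 20 mm of the middle, flat on the backboard (6 mm, 0.08 rad); clamp closed over the top edge on one shoulder, both pads 34 to 78 mm from the middle and at least 7 mm below the edge, jaws 14 mm apart (0.08 rad), over 1.5 N on panel and on board; both at rest (x of panel in the frame of board between -0.001 and 0.01 m and y of panel in the frame of board between -0.02 and 0.02 m and z of panel in the frame of board between -0.005 and 0.007 m and angle between the z axis of panel and the z axis of board, either way round below 0.08 rad and angle between the x axis of panel and the x axis of board, either way round below 0.08 rad and height (world z) of panel_top above 0.13 m and ((y of pad_a in the frame of board between 0.034 and 0.078 m and z of pad_a in the frame of board between 0.06 and 0.103 m and y of pad_b in the frame of board between 0.034 and 0.078 m and z of pad_b in the frame of board between 0.06 and 0.103 m) or (y of pad_a in the frame of board between -0.078 and -0.034 m and z of pad_a in the frame of board between 0.06 and 0.103 m and y of pad_b in the frame of board between -0.078 and -0.034 m and z of pad_b in the frame of board between 0.06 and 0.103 m)) and contact force between clamp and panel above 1.5 N and contact force between clamp and board above 1.5 N and value of joint clamp_jaw between -0.08 and 0.08 rad and linear speed of each of panel, clamp below 0.02 m/s); the robot touches nothing.
It fails at once if the dark panel in the rack is moved by more than 30 mm (distance of dark_panel from where it was at the start of the episode above 0.03 m).
It fails at once if the white cup is moved by more than 30 mm (distance of cup from where it was at the start of the episode above 0.03 m).
It fails at once if the sanding-disc pad is moved by more than 30 mm (distance of disc_pad from where it was at the start of the episode above 0.03 m).
It fails at once if the marker pen is moved by more than 30 mm (distance of marker from where it was at the start of the episode above 0.03 m).
It also fails if it takes over 58 s, if anything falls off the work surface, if the arm or the gripper's body presses on something with over 40 N, if the wrist force passes 120 N, or if a joint passes its speed limit or range.

## Working session

There is one attempt and no reset: what is moved stays moved. The work goes in short steps, Python scripts to look and compute and a shell command to move; the robot and the scene stay as the last step left them, time stands still between calls to the robot, and variables do not carry over. Pictures are saved under pics/ and viewed, about 8 in all and at most 12, crops included, and the job is handed in when it is done.

```bash
mkdir -p pics; ls
cat > h.py <<'E'
import numpy as np, cv2
from workcell import ctrl
from scipy.spatial.transform import Rotation as R
def cam(n):
    m=ctrl.camera_model(n); K=np.array(m["intrinsics"],float); r=cv2.Rodrigues(np.array(m["rvec"],float))[0]; t=np.array(m["tvec"],float).ravel()
    return K,r,t
def ray(c,uv):
    K,r,t=c; d=r.T@np.linalg.inv(K)@np.array([uv[0],uv[1],1.]); return -r.T@t, d/np.linalg.norm(d)
def onz(c,uv,z):
    o,d=ray(c,uv); return o+d*(z-o[2])/d[2]
def tri(rays):
    A=np.zeros((3,3));b=np.zeros(3)
    for o,d in rays:
        P=np.eye(3)-np.outer(d,d);A+=P;b+=P@o
    p=np.linalg.solve(A,b); return p,[np.linalg.norm((np.eye(3)-np.outer(d,d))@(p-o)) for o,d in rays]
def proj(c,p):
    K,r,t=c; q=K@(r@np.array(p)+t); return q[:2]/q[2]
def snap(n,f):
    im=ctrl.read_camera(n); cv2.imwrite(f,im[:,:,::-1]); return im
E
python3 - <<'E'
from h import *
for n in("scene","side","wrist"):
    snap(n,f"pics/{n}0.png"); K,r,t=cam(n); print(n,K[0,0],-r.T@t, r[2])
print(ctrl.read_state(), ctrl.tip_extent)
a=[cv2.imread(f"pics/{n}0.png") for n in("scene","side")]
E
```

```text
pics
scene 466.2110923785111 [ 1.25252294 -0.44145386  0.90702018] [-0.6273554   0.39322204 -0.67216191]
side 454.11509177131666 [0.34023964 1.02742362 0.86520268] [ 0.13773258 -0.79369754 -0.59251494]
wrist 329.4145379656263 [0.62447824 0.07482541 0.38444803] [-0.00189232 -0.27006484 -0.96284028]
{'time': 0.15, 'qpos': array([-1.90284743e-02,  4.23678120e-01,  1.63048520e+00, -4.04489948e-05,
        1.08857652e+00, -1.90090205e-02]), 'qvel': array([-0.00110724, -0.00171207, -0.00163927, -0.00253658,  0.00104447,
        0.00075309]), 'joint_torque': array([ 9.52650989e-04, -5.44981134e+01, -2.73919362e+01,  6.45430083e-02,
        2.04369903e-02, -3.19723256e-05]), 'eef_pos': array([6.24611026e-01, 5.01512433e-06, 2.44083737e-01]), 'orientation': array([ 7.07106903e-01,  7.07106426e-01, -4.10710990e-04, -4.00809755e-04]), 'contact_force': array([-0.79144188, -0.20455504, -1.06647331]), 'wrist_torque': array([-0.02239642, -0.00026108, -0.0012523 ]), 'grip_width': 1.0015709100936092} 0.022
```

View pics/scene0.png

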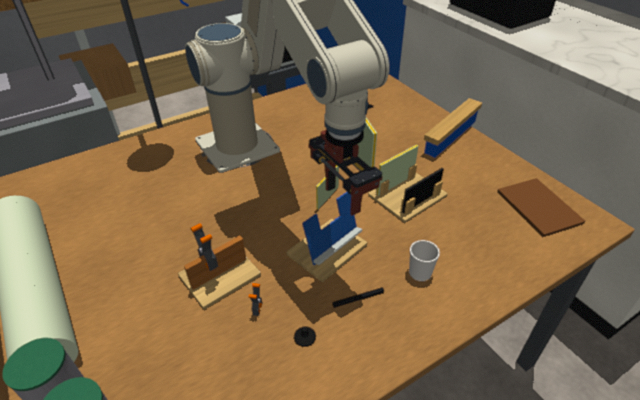

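View pics/side0.png

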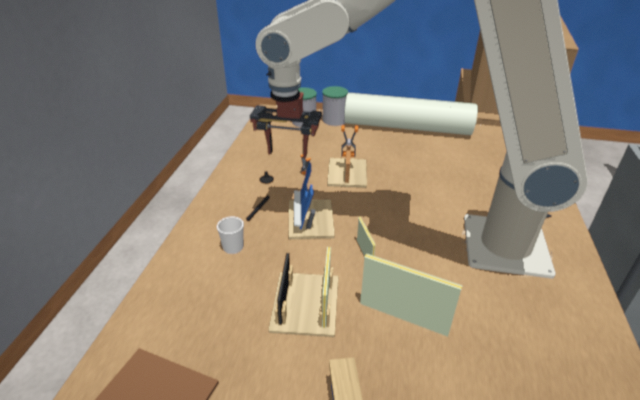

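Run:
```python
import cv2,numpy as np
s=cv2.imread("pics/side0.png")[130:350,240:380]; c=cv2.imread("pics/scene0.png")[130:320,170:450]; w=cv2.imread("pics/wrist0.png")
s=cv2.resize(s,None,fx=2.7,fy=2.7,interpolation=3); c=cv2.resize(c,(420,285),interpolation=3); w=cv2.resize(w,(420,262))
o=np.zeros((594,800,3),np.uint8); o[:s.shape[0],:378]=s[:594]; o[:285,378:798]=c; o[290:552,378:798]=w
cv2.imwrite("pics/comp1.png",o)
```

```text
(no output)
```

View pics/comp1.png

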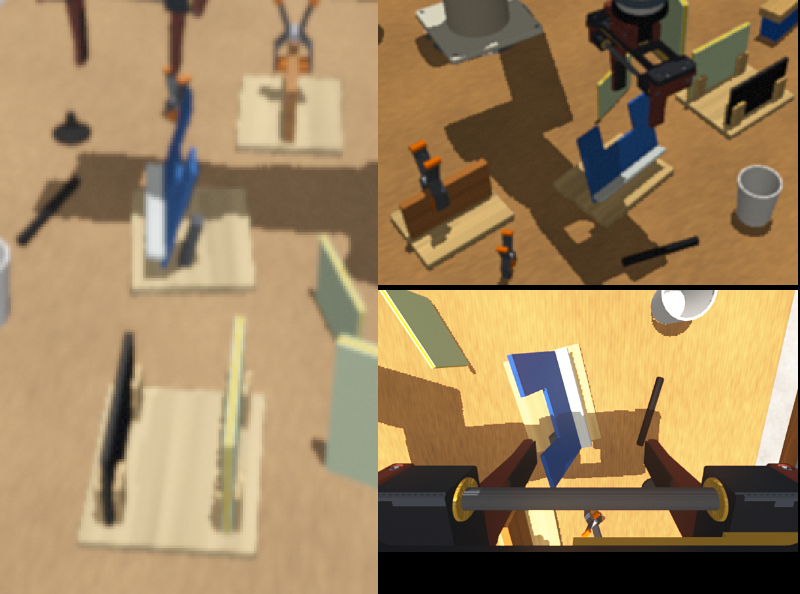

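Three green panels: scene (398,168) / side (328,290) in the rack, side (410,292) large and side (365,237) small leaning free. The one meant is in the rack. The two clamps are at scene (203,245), large and on the plank, and (256,300), small and loose. The enlarged crop agrees, and I'll check the sizes by triangulating.

Run:
```python
from h import *
S,C,W=cam("side"),cam("scene"),cam("wrist")
for n,uv,z in [("ptopfar",(328.5,248),.122),("ptopnear",(325.5,295.5),.122),("rk1",(280.7,273.7),.012),("rk2",(337,276.3),.012),("rk3",(269.6,331),.012),("rk4",(334.4,335.5),.012)]:
    print(n,onz(S,uv,z).round(3))
# orange blobs & blue blobs
for n in("scene","side","wrist"):
    im=cv2.imread(f"pics/{n}0.png"); h=cv2.cvtColor(im,cv2.COLOR_BGR2HSV)
    for nm,lo,hi in(("orange",(5,190,150),(14,255,255)),("blue",(100,120,50),(120,255,255))):
        k,_,st,ce=cv2.connectedComponentsWithStats(cv2.inRange(h,lo,hi))
        print(n,nm,[(ce[i].round(1).tolist(),st[i].tolist()) for i in range(1,k) if st[i][4]>12])
```

```text
ptopfar [0.466 0.236 0.122]
ptopnear [0.447 0.383 0.122]
rk1 [0.588 0.238 0.012]
rk2 [0.445 0.219 0.012]
rk3 [0.567 0.414 0.012]
rk4 [0.422 0.398 0.012]
scene orange [([196.2, 226.4], [191, 223, 11, 7, 33]), ([205.6, 237.5], [201, 234, 11, 8, 37]), ([255.1, 284.3], [252, 283, 8, 3, 18]), ([251.8, 295.5], [248, 294, 8, 4, 22])]
scene blue [([183.5, 2.7], [180, 0, 8, 6, 17]), ([386.5, 25.9], [354, 0, 52, 79, 1916]), ([326.5, 37.1], [317, 27, 20, 21, 220]), ([293.8, 80.8], [285, 74, 20, 15, 177]), ([262.2, 89.6], [258, 85, 9, 11, 73]), ([448.7, 138.2], [425, 112, 52, 45, 456]), ([329.2, 228.1], [303, 192, 53, 68, 1446])]
side orange []
side blue [([246.3, 42.0], [216, 0, 90, 97, 4389]), ([400.5, 51.7], [300, 0, 180, 101, 12868]), ([605.6, 60.8], [559, 0, 81, 131, 8647]), ([305.6, 195.7], [301, 164, 12, 59, 284])]
wrist orange [([332.5, 343.8], [327, 337, 12, 12, 71]), ([318.0, 368.5], [311, 365, 14, 10, 33])]
wrist blue [([210.3, 130.3], [197, 99, 28, 65, 481]), ([275.5, 244.0], [247, 149, 62, 152, 3456])]
```

```bash
python3 -m inch '[[-1,-50,0,-20,0,0,0],[-1,-100,0,-36,0,0,0],[-1,-100,0,-36,0,0,0],[-1,-100,0,-36,0,0,0],[-1,-100,0,-36,0,0,0],[-1,-100,0,-36,0,0,0],[-1,-100,0,-36,0,0,0],[-1,-100,0,-36,0,0,0],[-1,-100,0,-36,0,0,0],[-1,-100,0,-36,0,0,0]]'
cat >> h.py <<'E'
import pickle
def wsnap(tag):
    c=cam("wrist"); im=snap("wrist",f"pics/{tag}.png"); pickle.dump(c,open(f"pics/{tag}.pkl","wb")); return c,im
def load(tag): return pickle.load(open(f"pics/{tag}.pkl","rb")),cv2.imread(f"pics/{tag}.png")
E
python3 -c "
from h import *
wsnap('wb1')"
python3 -m inch '[[-1,50,-20,-10,0,0,0],[-1,100,-40,-10,0,0,0],[-1,150,-60,-10,0,0,0],[-1,200,-80,-10,0,0,0],[-1,250,-100,-10,0,0,0],[-1,300,-120,-10,0,0,0],[-1,340,-150,-10,0,0,0],[-1,340,-150,-10,0,0,0],[-1,340,-150,-10,0,0,0],[-1,340,-150,-10,0,0,0]]'
python3 -c "
from h import *
wsnap('wp1')
a=cv2.imread('pics/wb1.png');b=cv2.imread('pics/wp1.png')
cv2.imwrite('pics/comp2.png',cv2.resize(np.vstack([a[:290],b[:300]]),None,fx=1.0,fy=1.0))"
```

```text
time: 1.15
eef_pos: [0.6247, -0.0997, 0.28]
orientation: [0.707, 0.707, -0.0, -0.0]
contact_force: [-0.2, -0.2, 0.1]
grip_width: 0.998
time: 2.2
eef_pos: [0.4746, 0.2404, 0.2904]
orientation: [0.706, 0.708, -0.0, -0.0]
contact_force: [0.8, 0.5, -0.2]
grip_width: 1.0
```

View pics/comp2.png

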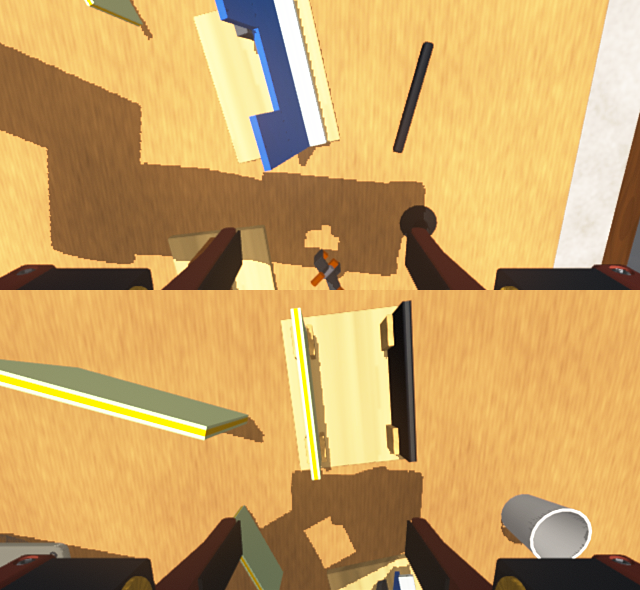

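Top (wb1): board with the notch, -y shoulder top edge (252,118)-(265,170), white ledge to (328,143). Bottom (wp1): the panel's top edge in the rack runs (295,17)-(317,187), and the dark panel is at (405,90).

Run:
```python
from h import *
def comps(im,lo,hi,amin):
    m=cv2.inRange(cv2.cvtColor(im,cv2.COLOR_BGR2HSV),lo,hi); k,l,st,ce=cv2.connectedComponentsWithStats(m)
    return [(cv2.minAreaRect(np.argwhere(l==i)[:,::-1].astype(np.float32)),st[i][4]) for i in range(1,k) if st[i][4]>amin]
for t in("wrist0","wb1"):
    im=cv2.imread(f"pics/{t}.png")[:300]
    print(t,"hsv top strip", cv2.cvtColor(im,cv2.COLOR_BGR2HSV)[130:180:12,255:262].tolist()[0][:3] if t=="wb1" else "")
    for nm,lo,hi in(("ltblue",(100,120,180),(125,255,255)),("white",(0,0,225),(180,30,255))):
        for r,a in comps(im,lo,hi,40): print(nm,a,cv2.boxPoints(r).round(1).tolist())
c,im=load("wp1")
for r,a in comps(im[:300],(26,200,150),(34,255,255),60): print("yellow",a,cv2.boxPoints(r).round(1).tolist())
S=cam("side")
for w,s in(((296,17.5),(328.5,248)),((317,187),(325.5,295.5))):
    print(tri([ray(c,w),ray(S,s)]), onz(c,w,.122))
a=cv2.imread("pics/wrist0.png")[70:320,170:370]; b=load("wb1")[1][0:190,180:360]
o=np.zeros((600,800,3),np.uint8); a=cv2.resize(a,None,fx=2,fy=2,interpolation=3); b=cv2.resize(b,None,fx=2.2,fy=2.2,interpolation=3)
o[:a.shape[0],:400]=a; o[:b.shape[0],404:404+b.shape[1]]=b; cv2.imwrite("pics/comp3.png",o)
```

```text
wrist0 hsv top strip 
ltblue 459 [[196.39999389648438, 100.19999694824219], [203.0, 98.0], [224.1999969482422, 161.60000610351562], [217.60000610351562, 163.8000030517578]]
ltblue 245 [[250.0, 150.5], [255.8000030517578, 148.8000030517578], [268.70001220703125, 191.5], [262.8999938964844, 193.1999969482422]]
white 245 [[2.0, -0.0], [3.4000000953674316, -0.8999999761581421], [82.9000015258789, 118.4000015258789], [81.5, 119.30000305175781]]
white 227 [[8.600000381469727, 0.30000001192092896], [10.0, -0.6000000238418579], [86.69999694824219, 115.5], [85.30000305175781, 116.5]]
white 1515 [[432.0, 0.0], [516.0, 0.0], [516.0, 46.0], [432.0, 46.0]]
white 7183 [[574.7999877929688, 266.70001220703125], [635.9000244140625, -0.699999988079071], [671.5, 7.400000095367432], [610.5, 274.8999938964844]]
white 1775 [[269.20001220703125, 91.30000305175781], [286.70001220703125, 86.80000305175781], [313.29998779296875, 190.6999969482422], [295.8999938964844, 195.10000610351562]]
wb1 hsv top strip [[108, 156, 239], [108, 153, 240], [108, 156, 240]]
ltblue 141 [[215.0, 0.0], [221.8000030517578, -2.0],
[... 607 characters left out ...]
610.4000244140625, -6.0], [661.2999877929688, 4.699999809265137], [604.0999755859375, 277.5]]
yellow 533 [[293.3999938964844, 19.100000381469727], [296.6000061035156, 18.700000762939453], [317.1000061035156, 188.0], [314.0, 188.39999389648438]]
yellow 1250 [[-1.399999976158142, 90.30000305175781], [0.10000000149011612, 84.5], [205.3000030517578, 140.1999969482422], [203.6999969482422, 146.0]]
(array([0.45308441, 0.3581644 , 0.23544033]), [np.float64(0.006397618572549366), np.float64(0.006397618572549354)]) [0.45071248 0.38495801 0.122     ]
(array([ 0.47132028,  0.18211778, -0.10598541]), [np.float64(0.008358071208396534), np.float64(0.008358071208396413)]) [0.46795157 0.23729257 0.122     ]
```

View pics/comp3.png

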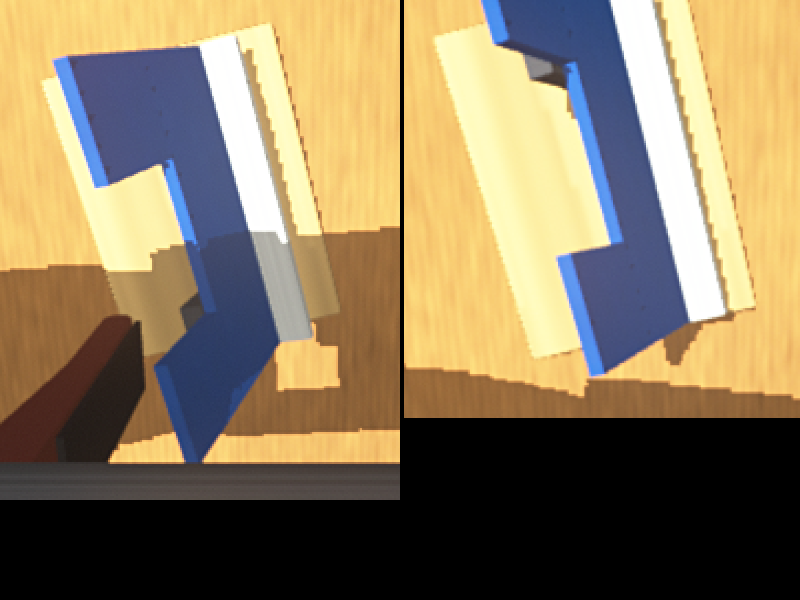

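Run:
```python
from h import *
P,_=load("wp1");B,_=load("wb1");S=cam("side")
K=P[0]
# wrist0 camera: same mount as wb1, shifted by TCP motion
r0=cv2.Rodrigues
c0=np.array([0.62447824,0.07482541,0.38444803]); print("cam wb1",-B[1].T@B[2])
W=(B[0],B[1],-B[1]@c0)
for w,s in(((295.5,18),(325.5,295.5)),((316,188.4),(328.5,248))):
    print("panel",tri([ray(P,w),ray(S,s)]), onz(P,w,.122))
print("ledge -y inner",tri([ray(W,(310,240.5)),ray(B,(310,146.8))]))
print("ledge -y outer",tri([ray(W,(325.5,238.5)),ray(B,(326.4,143.2))]))
print("notch -y front",tri([ray(W,(254,251)),ray(B,(255.4,115.3))]))
for n,c,uv,z in [("in-",B,(310,146.8),.05),("in-",W,(310,240.5),.05),("in+",W,(270,93),.05),("out-",B,(326.4,143.2),.0547),("out+",W,(288.5,89),.0547),
 ("top-80",B,(270.8,168.8),.1563),("top-35",B,(255.4,115.3),.1563),("top+35",W,(224.2,161.6),.1563),("top+80",W,(203,98),.1563)]:
    print(n,onz(c,uv,z).round(4))
```

```text
cam wb1 [ 0.62452125 -0.024865    0.4203828 ]
panel (array([0.4484167 , 0.38397352, 0.12299973]), [np.float64(0.001978232429778275), np.float64(0.001978232429778211)]) [0.45028176 0.38457623 0.122     ]
panel (array([0.46653306, 0.23568572, 0.12163089]), [np.float64(0.0004503424279952852), np.float64(0.0004503424279951567)]) [0.46697924 0.23589424 0.122     ]
ledge -y inner (array([ 0.60887477, -0.07249141,  0.04405606]), [np.float64(0.0001881425200341717), np.float64(0.00018814252003428628)])
ledge -y outer (array([ 0.6268186 , -0.06777559,  0.04944251]), [np.float64(0.0004961074446628845), np.float64(0.0004961074446625675)])
notch -y front (array([ 0.57078015, -0.0339484 ,  0.15329688]), [np.float64(0.00028310587340077626), np.float64(0.0002831058734007883)])
in- [ 0.6089 -0.0717  0.05  ]
in- [ 0.6093 -0.0699  0.05  ]
in+ [0.5722 0.0845 0.05  ]
out- [ 0.6273 -0.0672  0.0547]
out+ [0.5907 0.088  0.0547]
top-80 [ 0.5813 -0.0762  0.1563]
top-35 [ 0.5711 -0.0338  0.1563]
top+35 [0.5548 0.0356 0.1563]
top+80 [0.5441 0.0782 0.1563]
```

```bash
cat >> h.py <<'E'
def tool(yaw,tilt):
    "tool axes for an object frame: x out of face, leaning back by tilt"
    o=(R.from_euler("z",yaw)*R.from_euler("y",-tilt)).as_matrix()
    return np.column_stack([o[:,1],o[:,0],-o[:,2]]),o
def go(p,Rt):
    s=ctrl.read_state(); Rc=R.from_quat(s["orientation"]).as_matrix()
    print("shift mm",(Rc.T@(np.array(p)-s["eef_pos"])*1000).round(1),"turn",R.from_matrix(Rc.T@Rt).as_rotvec().round(3))
BO=np.array([.5905,.007,.05]); BY=.233; T15=np.radians(15)
E
python3 -c "
from h import *
Rt,_=tool(.114,0)
for z in(.2,.109): go([.458,.310,z],Rt)"
```

```text
shift mm [ 70.3 -16.9  90.4] turn [-0.001  0.    -0.114]
shift mm [ 70.3 -16.9 181.4] turn [-0.001  0.    -0.114]
```

```bash
python3 -m inch '[[-1,40,-10,40,0,0,-0.06],[-1,70,-17,70,0,0,-0.114],[-1,70,-17,90,0,0,-0.114],[-1,70,-17,120,0,0,-0.114],[-1,70,-17,150,0,0,-0.114],[-1,70,-17,170,0,0,-0.114],[-1,70,-17,181,0,0,-0.114],[-1,70,-17,181,0,0,-0.114],[-1,70,-17,181,0,0,-0.114],[0.2,70,-17,181,0,0,-0.114]]' 20
python3 -m inch '[[1,0,0,0,0,0,0],[1,0,0,0,0,0,0],[1,0,0,0,0,0,0],[1,0,0,0,0,0,0],[1,0,0,0,0,0,0],[1,0,0,0,0,0,0],[1,0,0,0,0,0,0],[1,0,0,0,0,0,0],[1,0,0,0,0,0,0],[1,0,0,0,0,0,0]]' 30
```

```text
time: 3.25
eef_pos: [0.4589, 0.3099, 0.1106]
orientation: [0.666, 0.746, 0.001, 0.0]
contact_force: [0.6, 0.2, 0.2]
grip_width: 0.943
time: 4.25
eef_pos: [0.4588, 0.3099, 0.1105]
orientation: [0.666, 0.746, 0.001, 0.0]
contact_force: [0.3, -0.5, 0.5]
grip_width: 0.092
```

```bash
python3 -m inch '[[1,0,0,-5,0,0,0],[1,0,0,-20,0,0,0],[1,0,0,-40,0,0,0],[1,0,0,-60,0,0,0],[1,0,0,-80,0,0,0],[1,0,0,-100,0,0,0],[1,0,0,-120,0,0,0],[1,0,0,-130,0,0,0],[1,0,0,-130,0,0,0],[1,0,0,-130,0,0,0]]' 30
python3 - <<'E'
from h import *
print(ctrl.read_state()["eef_pos"],ctrl.read_state()["grip_width"])
Rt,o=tool(BY,T15)
for x,z in((.030,.09),(.012,.012),(.004,.0)): go(BO+o@[x,0,z+.0985],Rt)
snap("side","pics/side1.png"); snap("scene","pics/scene1.png")
a=cv2.imread("pics/side1.png")[110:350,230:430];b=cv2.imread("pics/scene1.png")[90:330,260:460]
cv2.imwrite("pics/comp4.png",cv2.resize(np.hstack([a,b]),None,fx=2,fy=2,interpolation=3))
E
```

```text
time: 5.25
eef_pos: [0.4584, 0.3096, 0.2404]
orientation: [0.666, 0.746, 0.001, 0.0]
contact_force: [-0.9, -0.9, -1.5]
grip_width: 0.09
[0.45840921 0.30961394 0.24036801] 0.09043341358925833
shift mm [-318.    77.2    0.4] turn [-0.26   0.015 -0.119]
shift mm [-317.7   79.9   80.4] turn [-0.26   0.015 -0.119]
shift mm [-318.3   75.3   94. ] turn [-0.26   0.015 -0.119]
```

View pics/comp4.png

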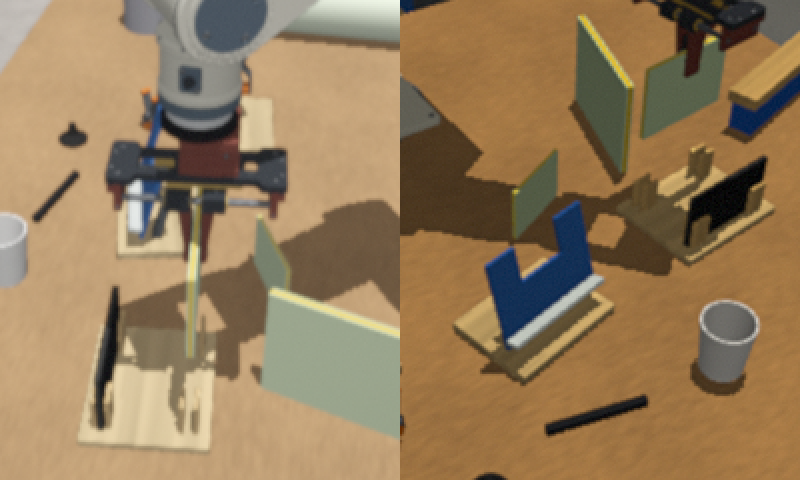

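The panel is lifted clear and hangs square; the dark panel is still in its slot.

```bash
python3 -m inch '[[1,0,15,-25,0,0,0],[1,-30,35,-45,-0.03,0,-0.01],[1,-70,55,-55,-0.07,0.01,-0.03],[1,-110,75,-55,-0.1,0.01,-0.05],[1,-155,88,-55,-0.13,0.01,-0.07],[1,-200,95,-50,-0.17,0.01,-0.09],[1,-245,95,-45,-0.21,0.015,-0.1],[1,-285,95,-40,-0.24,0.015,-0.12],[1,-318,95,-40,-0.26,0.015,-0.119],[1,-318,95,-40,-0.26,0.015,-0.119]]' 30
python3 - <<'E'
from h import *
Rt,o=tool(BY,T15)
for x,z in((.030,.06),(.014,.015),(.004,.0)): go(BO+o@[x,0,z+.0985],Rt)
c,im=wsnap("wc1")
E
```

```text
time: 6.35
eef_pos: [0.5879, 0.0008, 0.2779]
orientation: [0.616, 0.777, 0.1, 0.08]
contact_force: [0.0, -0.2, -1.6]
grip_width: 0.089
shift mm [  5.5 -24.9  62.8] turn [-0.004  0.001 -0.004]
shift mm [  5.5 -40.7 107.9] turn [-0.004  0.001 -0.004]
shift mm [  5.5 -50.6 122.9] turn [-0.004  0.001 -0.004]
```

Run:
```python
from h import *
s=ctrl.read_state(); _,o=tool(BY,T15); print("TCP in board",(o.T@(s["eef_pos"]-BO)).round(4), s["contact_force"].round(1), s["grip_width"])
```

```text
TCP in board [ 0.0557 -0.0039  0.2214] [ 0.3  0.6 -1.1] 0.08735391896372742
```

```bash
python3 -m inch '[[1,3,-20,20,0,0,0],[1,5,-30,45,0,0,0],[1,5,-36,65,0,0,0],[1,5,-40,80,0,0,0],[1,5,-42,92,0,0,0],[1,5,-42,102,0,0,0],[1,5,-42,109,0,0,0],[1,5,-42,112,0,0,0],[1,5,-42,112,0,0,0],[1,5,-42,112,0,0,0]]' 30
python3 - <<'E'
from h import *
s=ctrl.read_state(); _,o=tool(BY,T15); print("TCP in board",(o.T@(s["eef_pos"]-BO)).round(4), "force in board",(o.T@s["contact_force"]).round(1))
snap("side","pics/side2.png"); snap("scene","pics/scene2.png")
a=cv2.imread("pics/side2.png")[90:240,260:360];b=cv2.imread("pics/scene2.png")[150:300,270:400]
cv2.imwrite("pics/comp5.png",cv2.resize(np.hstack([a,b]),None,fx=3.4,fy=3.4,interpolation=3))
E
```

```text
time: 7.4
eef_pos: [0.5754, 0.0046, 0.1597]
orientation: [0.616, 0.777, 0.101, 0.08]
contact_force: [-0.0, -1.1, -0.4]
grip_width: 0.086
TCP in board [0.0136 0.0011 0.1099] force in board [-0.3 -1.  -0.3]
```

View pics/comp5.png

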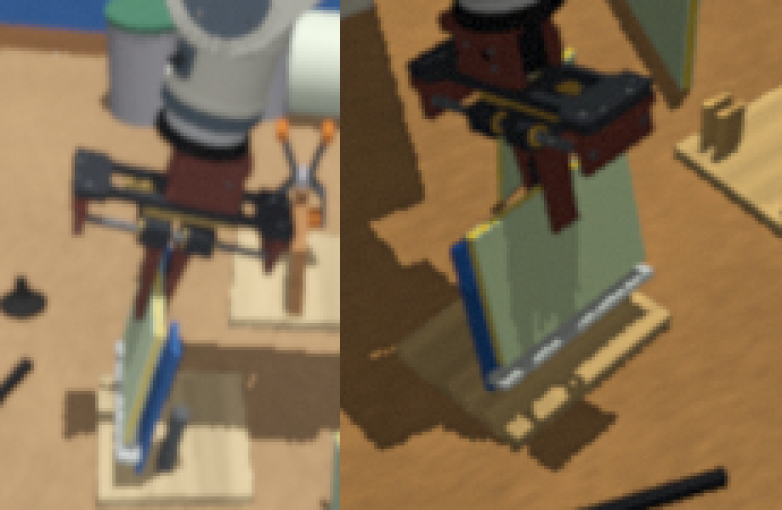

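The panel hangs parallel to the board, just above the ledge. Now I'll ease it down and in.

```bash
python3 -m inch '[[1,0,-2,2,0,0,0],[1,0,-4,4,0,0,0],[1,0,-6,6,0,0,0],[1,0,-7,7,0,0,0],[1,0,-8,8,0,0,0],[1,0,-9,9,0,0,0],[1,0,-10,10,0,0,0],[1,0,-10.5,11,0,0,0],[1,0,-10.5,11,0,0,0],[1,0,-10.5,11,0,0,0]]' 30
python3 - <<'E'
from h import *
s=ctrl.read_state(); _,o=tool(BY,T15); print("TCP in board",(o.T@(s["eef_pos"]-BO)).round(4), "force in board",(o.T@s["contact_force"]).round(1))
E
```

```text
time: 8.5
eef_pos: [0.5693, 0.0028, 0.147]
orientation: [0.616, 0.777, 0.102, 0.081]
contact_force: [4.8, 0.6, -0.7]
grip_width: 0.091
TCP in board [0.0043 0.0008 0.0993] force in board [ 4.5 -0.5 -2. ]
```

```bash
python3 -m inch '[[1,0,0,1,0,0,0],[1,0,0,1.5,0,0,0],[1,0,0,2,0,0,0],[1,0,0,2.5,0,0,0],[1,0,0,3,0,0,0],[1,0,0,3.5,0,0,0],[1,0,0,4,0,0,0],[1,0,0,4.5,0,0,0],[1,0,0,4.5,0,0,0],[1,0,0,4.5,0,0,0]]' 20
python3 - <<'E'
from h import *
s=ctrl.read_state(); _,o=tool(BY,T15); print("TCP in board",(o.T@(s["eef_pos"]-BO)).round(4), "force in board",(o.T@s["contact_force"]).round(1))
E
```

```text
time: 9.5
eef_pos: [0.5703, 0.0027, 0.1448]
orientation: [0.616, 0.777, 0.102, 0.081]
contact_force: [-10.6, -2.2, 27.3]
grip_width: 0.094
TCP in board [0.0046 0.0005 0.0969] force in board [-3.4  0.3 29.2]
```

```bash
python3 -m inch '[[1,0,0,-1,0,0,0],[1,0,0,-1,0,0,0],[0.6,0,0,-1,0,0,0],[0.4,0,0,-1,0,0,0],[0.2,0,0,-1,0,0,0],[0,0,0,-1,0,0,0],[-0.2,0,0,-1,0,0,0],[-0.2,0,0,-1,0,0,0],[-0.2,0,0,-1,0,0,0],[-0.2,0,0,-1,0,0,0]]' 20
python3 - <<'E'
from h import *
s=ctrl.read_state(); _,o=tool(BY,T15); print("TCP in board",(o.T@(s["eef_pos"]-BO)).round(4), "force in board",(o.T@s["contact_force"]).round(1),s["grip_width"])
# next: back off along board z, then look over stand. stand rough position from scene
C=cam("scene")
for uv in((196.2,226.4),(205.6,237.5)): print("handle",onz(C,uv,.165).round(3))
E
```

```text
time: 10.5
eef_pos: [0.57, 0.0027, 0.1458]
orientation: [0.616, 0.777, 0.102, 0.081]
contact_force: [-0.5, -0.3, 0.7]
grip_width: 0.598
TCP in board [0.0046 0.0005 0.0979] force in board [-0.4 -0.1  0.8] 0.5983801511998263
handle [ 0.469 -0.29   0.165]
handle [ 0.513 -0.285  0.165]
```

```bash
python3 -m inch '[[-0.2,0,0,-20,0,0,0],[-0.2,0,0,-60,0,0,0],[-0.2,0,0,-100,0,0,0],[-0.2,0,0,-140,0,0,0],[-1,0,0,-170,0,0,0],[-1,0,0,-170,0,0,0],[-1,0,0,-170,0,0,0],[-1,0,0,-170,0,0,0],[-1,0,0,-170,0,0,0],[-1,0,0,-170,0,0,0]]' 20
python3 - <<'E'
from h import *
Rt,_=tool(.11,0); go([.49,-.36,.33],Rt)
c,im=wsnap("wseat")
snap("side","pics/side3.png"); snap("scene","pics/scene3.png")
E
```

```text
time: 11.5
eef_pos: [0.5268, -0.007, 0.3086]
orientation: [0.616, 0.777, 0.101, 0.08]
contact_force: [-0.4, -0.8, -0.4]
grip_width: 1.0
shift mm [-335.3 -107.   -50.4] turn [ 0.259 -0.015  0.119]
```

```bash
python3 -m inch '[[-1,-40,-10,-20,0.04,0,0.01],[-1,-85,-25,-40,0.08,0,0.03],[-1,-130,-40,-50,0.12,0,0.05],[-1,-175,-55,-50,0.16,-0.01,0.07],[-1,-220,-70,-50,0.2,-0.01,0.09],[-1,-265,-85,-50,0.24,-0.01,0.11],[-1,-310,-100,-50,0.259,-0.015,0.119],[-1,-335,-107,-50,0.259,-0.015,0.119],[-1,-335,-107,-50,0.259,-0.015,0.119],[-1,-335,-107,-50,0.259,-0.015,0.119]]' 20
python3 - <<'E'
from h import *
c,im=wsnap("wk1")
b=im[:300,100:540,::-1]; a=cv2.imread("pics/side3.png")[130:240,270:350]; d=cv2.imread("pics/scene3.png")[180:290,280:380]
o=np.zeros((600,800,3),np.uint8); o[:300,:440]=b; a=cv2.resize(a,None,fx=2.6,fy=2.6,interpolation=3); d=cv2.resize(d,None,fx=3.4,fy=2.7,interpolation=3)
o[305:305+a.shape[0],:a.shape[1]]=a; o[300:300+d.shape[0],300:300+d.shape[1]]=d
o[:290,445:800]=cv2.resize(cv2.imread("pics/wseat.png")[:340,170:520],(355,290))
cv2.imwrite("pics/comp6.png",o)
E
```

```text
time: 12.65
eef_pos: [0.49, -0.3597, 0.3297]
orientation: [0.667, 0.745, 0.001, -0.0]
contact_force: [-0.9, 0.4, 0.1]
grip_width: 1.0
```

View pics/comp6.png

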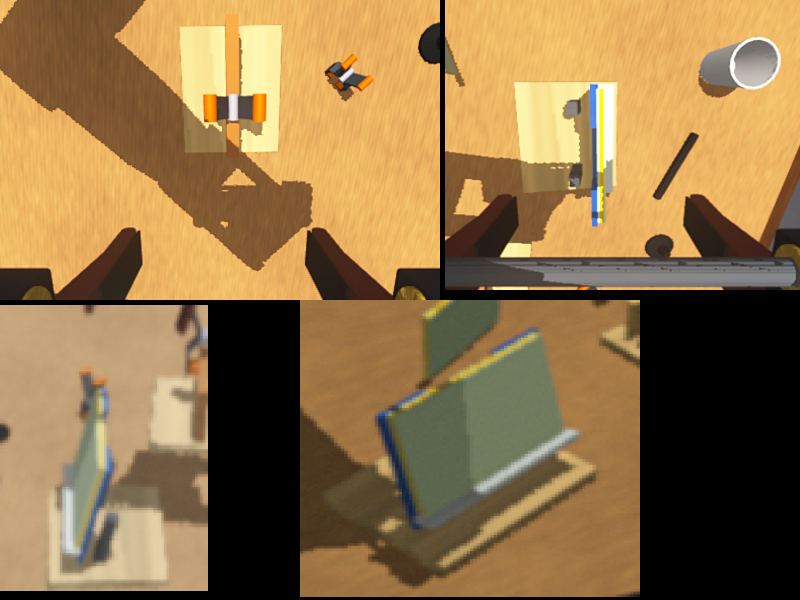

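The panel sits flat on the ledge against the board, level with the shoulders. Clamp handles in wk1 are at about (310,108) and (360,108), aligned with the tool; the small clamp is apart at about (448,73).

Run:
```python
from h import *
c,im=load("wk1"); C=cam("scene")
m=cv2.inRange(cv2.cvtColor(im[:300],cv2.COLOR_BGR2HSV),(8,190,170),(17,255,255)); k,l,st,ce=cv2.connectedComponentsWithStats(m)
L=[(ce[i].round(1),st[i].tolist()) for i in range(1,k) if st[i][4]>60]; print(L)
h=sorted([x for x in L if 85<x[0][1]<130 and x[0][0]<380 and x[1][3]>20],key=lambda x:x[0][0])
P=[onz(c,x[0],.168) for x in h]; print("on z=.168",np.round(P,4))
for x,s in zip(h,((196.2,226.4),(205.6,237.5))): print("tri",tri([ray(c,x[0]),ray(C,s)]))
d=P[-1]-P[0]; mid=(P[0]+P[-1])/2; print("mid",mid,"yaw",np.arctan2(d[1],d[0]))
for z in(.25,.162): go([mid[0],mid[1],z],tool(.11,0)[0])
```

```text
[(array([448.3,  61.5]), [441, 54, 16, 16, 84]), (array([465.3,  82.3]), [458, 75, 16, 16, 81]), (array([305.2, 107.8]), [303, 95, 7, 27, 87]), (array([313.9, 107.9]), [311, 94, 6, 28, 136]), (array([358.9, 107.7]), [353, 94, 13, 28, 227])]
on z=.168 [[ 0.466  -0.2906  0.168 ]
 [ 0.4736 -0.2899  0.168 ]
 [ 0.5133 -0.2854  0.168 ]]
tri (array([ 0.46584229, -0.28987844,  0.16197039]), [np.float64(0.0008756719031346115), np.float64(0.0008756719031345622)])
tri (array([ 0.47415933, -0.28365301,  0.12745988]), [np.float64(0.006993351416309944), np.float64(0.006993351416310016)])
mid [ 0.48960749 -0.28799845  0.168     ] yaw 0.11088847992562653
shift mm [70.5  7.2 80. ] turn [ 0.001 -0.001  0.   ]
shift mm [ 70.4   7.2 168. ] turn [ 0.001 -0.001  0.   ]
```

```bash
python3 -m inch '[[-1,35,5,20,0,0,0],[-1,70,9,50,0,0,0],[-1,70,9,80,0,0,0],[-1,70,9,105,0,0,0],[-1,70,9,130,0,0,0],[-1,70,9,150,0,0,0],[-1,70,9,163,0,0,0],[-1,70,9,163,0,0,0],[-0.5,70,9,163,0,0,0],[-0.3,70,9,163,0,0,0]]' 25
python3 -m inch '[[-0.3,0,0,0,0,0,0],[-0.2,0,0,0,0,0,0],[-0.1,0,0,0,0,0,0],[0,0,0,0,0,0,0],[0.05,0,0,0,0,0,0],[0.1,0,0,0,0,0,0],[0.1,0,0,0,0,0,0],[0.1,0,0,0,0,0,0],[0.1,0,0,0,0,0,0],[0.1,0,0,0,0,0,0]]' 25
```

```text
time: 13.7
eef_pos: [0.4922, -0.2884, 0.1683]
orientation: [0.667, 0.745, 0.001, 0.001]
contact_force: [-0.6, 0.8, 0.3]
grip_width: 0.855
time: 14.7
eef_pos: [0.4922, -0.2884, 0.1683]
orientation: [0.667, 0.745, 0.001, 0.001]
contact_force: [-0.4, -0.5, -1.7]
grip_width: 0.451
```

```bash
python3 -m inch '[[0.1,0,0,-4,0,0,0],[0.1,0,0,-12,0,0,0],[0.1,0,0,-25,0,0,0],[0.1,0,0,-45,0,0,0],[0.1,0,0,-65,0,0,0],[0.1,0,0,-85,0,0,0],[0.1,0,0,-105,0,0,0],[0.1,0,0,-120,0,0,0],[0.1,0,0,-120,0,0,0],[0.1,0,0,-120,0,0,0]]' 25
python3 - <<'E'
from h import *
snap("side","pics/side4.png"); snap("scene","pics/scene4.png")
a=cv2.imread("pics/side4.png")[70:230,270:410];b=cv2.imread("pics/scene4.png")[130:300,150:310]
o=np.hstack([cv2.resize(a,(420,480),interpolation=3),cv2.resize(b,(380,480),interpolation=3)])
cv2.imwrite("pics/comp7.png",o); s=ctrl.read_state(); print(s["grip_width"],s["eef_pos"])
# targets: shoulder_r, mid-plane of panel+board x=(8-6)/2=.001, top z=.110; handle axis above edge by 75 when seated
Rt,ob=tool(BY,T15)
for dz in(.09,.05,.0): go(BO+ob@[.001,-.0575,.110+.075+.003+dz],Rt)
E
```

```text
time: 15.7
eef_pos: [0.4919, -0.2884, 0.2889]
orientation: [0.667, 0.745, 0.001, 0.001]
contact_force: [0.0, -0.2, -1.9]
grip_width: 0.456
0.4532525761958937 [ 0.49145504 -0.28814146  0.2876189 ]
shift mm [216.7  67.6 -31. ] turn [-0.26   0.016 -0.122]
shift mm [217.9  77.8   7.7] turn [-0.26   0.016 -0.122]
shift mm [219.5  90.6  56. ] turn [-0.26   0.016 -0.122]
```

View pics/comp7.png

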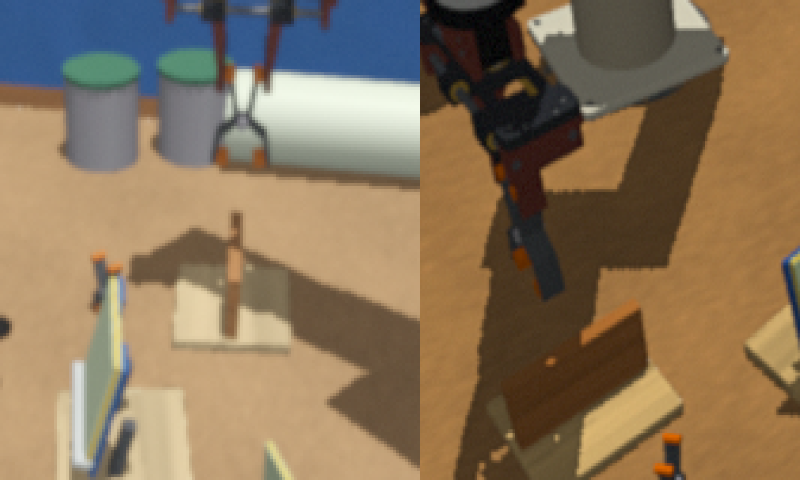

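The clamp is off the plank, held open (grip 40 mm) and upright. Now to hover over shoulder_r.

```bash
python3 -m inch '[[0.1,15,5,-20,0,0,0],[0.1,45,15,-45,-0.03,0,-0.02],[0.1,80,25,-50,-0.07,0,-0.04],[0.1,115,37,-50,-0.12,0.01,-0.06],[0.1,150,48,-45,-0.17,0.01,-0.08],[0.1,185,58,-38,-0.21,0.01,-0.1],[0.1,205,65,-33,-0.24,0.016,-0.12],[0.1,217,68,-31,-0.26,0.016,-0.122],[0.1,217,68,-31,-0.26,0.016,-0.122],[0.1,217,68,-31,-0.26,0.016,-0.122]]' 25
python3 - <<'E'
from h import *
Rt,ob=tool(BY,T15); s=ctrl.read_state()
print("TCP board",(ob.T@(s["eef_pos"]-BO)).round(4),s["grip_width"])
for z in(.236,.1863): go(BO+ob@[.001,-.0575,z],Rt)
c,im=wsnap("wk2"); S=cam("side"); snap("side","pics/side5.png"); snap("scene","pics/scene5.png")
a=cv2.imread("pics/side5.png")[60:240,250:370];b=cv2.imread("pics/scene5.png")[110:290,260:400]
o=np.hstack([cv2.resize(a,(360,540),interpolation=3),cv2.resize(b,(420,540),interpolation=3)])
cv2.imwrite("pics/comp8.png",o)
E
```

```text
time: 16.8
eef_pos: [0.5351, -0.0654, 0.3187]
orientation: [0.615, 0.778, 0.102, 0.081]
contact_force: [-0.4, 0.1, -0.7]
grip_width: 0.452
TCP board [ 0.0013 -0.0577  0.2778] 0.4520226859160343
shift mm [ 0.2 -0.3 41.8] turn [-0.001 -0.     0.   ]
shift mm [ 0.2 -0.2 91.5] turn [-0.001 -0.     0.   ]
```

View pics/comp8.png

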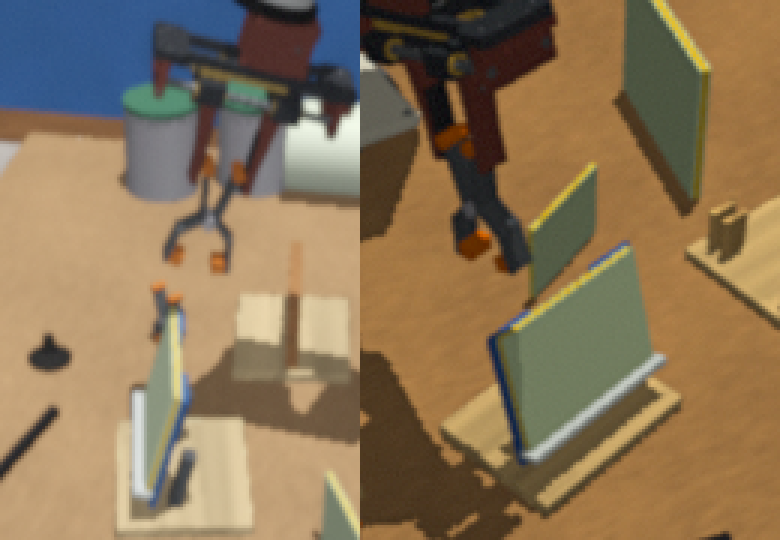

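Run:
```python
from h import *
S,C=cam("side"),cam("scene"); _,ob=tool(BY,T15)
p,e=tri([ray(S,(315.7,146)),ray(C,(302.7,193.3))]); print("pads mid in board",(ob.T@(p-BO)).round(4),e)
# actual panel/board shoulder top centre at -y end: expected pixel vs seen
for q in((.008,-.075,.11),(-.006,-.08,.11),(.008,.075,.11)): print(q,"side",((proj(S,BO+ob@np.array(q))-[250,60])*3).round(0),"scene crop",((proj(C,BO+ob@np.array(q))-[260,110])*3+[360,0]).round(0))
```

```text
pads mid in board [-0.0017 -0.0595  0.1785] [np.float64(0.0008748638986738441), np.float64(0.0008748638986737118)]
(0.008, -0.075, 0.11) side [168. 308.] scene crop [500. 338.]
(-0.006, -0.08, 0.11) side [182. 308.] scene crop [483. 336.]
(0.008, 0.075, 0.11) side [171. 398.] scene crop [632. 245.]
```

Run:
```python
from h import *
c,im=load("wseat"); _,ob=tool(BY,T15); h=cv2.cvtColor(im[:330],cv2.COLOR_BGR2HSV)
def plane(uv,zb=.11):
    o,d=ray(c,uv); o=ob.T@(o-BO); d=ob.T@d; return (o+d*(zb-o[2])/d[2]).round(4)
for nm,lo,hi in(("yellow",(26,200,150),(34,255,255)),("ltblue",(100,120,180),(125,255,255))):
    k,l,st,ce=cv2.connectedComponentsWithStats(cv2.inRange(h,lo,hi))
    for i in range(1,k):
        if st[i][4]>40:
            r=cv2.minAreaRect(np.argwhere(l==i)[:,::-1].astype(np.float32)); print(nm,st[i].tolist(),[plane(q).tolist() for q in cv2.boxPoints(r)])
```

```text
yellow [136, 0, 32, 84, 180] [[-0.1467, 0.1562, 0.11], [-0.1451, 0.1566, 0.11], [-0.1298, 0.0933, 0.11], [-0.1315, 0.0927, 0.11]]
yellow [323, 105, 4, 97, 291] [[0.0031, -0.0127, 0.11], [0.0034, 0.0744, 0.11], [0.006, 0.0744, 0.11], [0.0059, -0.0127, 0.11]]
yellow [323, 218, 3, 29, 67] [[0.003, -0.0296, 0.11], [0.0049, -0.0296, 0.11], [0.0049, -0.0587, 0.11], [0.0029, -0.0587, 0.11]]
ltblue [313, 99, 7, 51, 301] [[-0.0053, 0.0794, 0.11], [-0.0001, 0.0794, 0.11], [-0.0004, 0.0362, 0.11], [-0.0058, 0.0362, 0.11]]
ltblue [314, 223, 6, 25, 126] [[-0.0056, -0.0347, 0.11], [-0.0008, -0.0347, 0.11], [-0.001, -0.0597, 0.11], [-0.0059, -0.0597, 0.11]]
ltblue [315, 255, 5, 10, 47] [[-0.005, -0.0683, 0.11], [-0.0011, -0.0683, 0.11], [-0.0011, -0.0781, 0.11], [-0.0051, -0.0781, 0.11]]
```

The model agrees with the seated panel and board to about 1 mm, so I can descend.

```bash
python3 -m inch '[[0.1,0,1,15,0,0,0],[0.1,0,1,30,0,0,0],[0.1,0,1,42,0,0,0],[0.1,0,1,52,0,0,0],[0.1,0,1,62,0,0,0],[0.1,0,1,71,0,0,0],[0.1,0,1,79,0,0,0],[0.1,0,1,86,0,0,0],[0.1,0,1,91,0,0,0],[0.1,0,1,91,0,0,0]]' 25
python3 - <<'E'
from h import *
Rt,ob=tool(BY,T15); s=ctrl.read_state()
print("TCP board",(ob.T@(s["eef_pos"]-BO)).round(4),"F",(ob.T@s["contact_force"]).round(1),s["grip_width"])
snap("side","pics/side6.png"); snap("scene","pics/scene6.png")
a=cv2.imread("pics/side6.png")[80:240,270:350];b=cv2.imread("pics/scene6.png")[150:290,260:380]
o=np.hstack([cv2.resize(a,(300,600),interpolation=3),cv2.resize(b,(500,600),interpolation=3)])
cv2.imwrite("pics/comp9.png",o)
E
```

```text
time: 17.95
eef_pos: [0.559, -0.0602, 0.2307]
orientation: [0.615, 0.778, 0.102, 0.081]
contact_force: [-0.7, -0.3, -1.2]
grip_width: 0.453
TCP board [ 0.0022 -0.0581  0.1865] F [-1.  -0.1 -1. ] 0.4526635293290306
```

View pics/comp9.png

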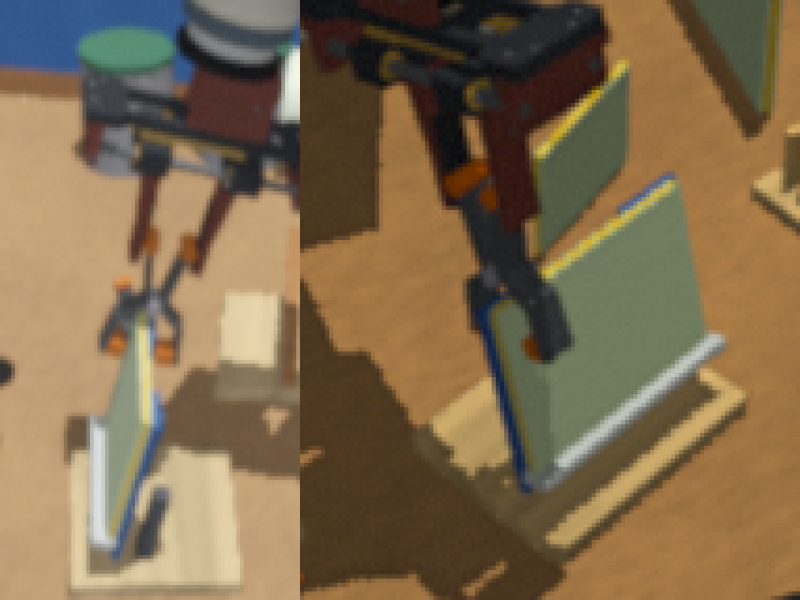

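The jaws straddle panel and board without contact. Release slowly.

```bash
python3 -m inch '[[0.05,0,0,0,0,0,0],[0,0,0,0,0,0,0],[-0.06,0,0,0,0,0,0],[-0.12,0,0,0,0,0,0],[-0.18,0,0,0,0,0,0],[-0.24,0,0,0,0,0,0],[-0.3,0,0,0,0,0,0],[-0.4,0,0,0,0,0,0],[-0.6,0,0,0,0,0,0],[-0.9,0,0,0,0,0,0]]' 25
python3 -m inch '[[-1,0,0,0,0,0,0],[-1,0,0,0,0,0,0],[-1,0,0,0,0,0,0],[-1,0,0,-15,0,0,0],[-1,0,0,-35,0,0,0],[-1,0,0,-60,0,0,0],[-1,0,0,-90,0,0,0],[-1,0,0,-120,0,0,0],[-1,0,0,-150,0,0,0],[-1,0,0,-150,0,0,0]]' 25
python3 - <<'E'
from h import *
c,im=wsnap("wend"); print(ctrl.read_state()["eef_pos"])
snap("side","pics/side7.png"); snap("scene","pics/scene7.png")
a=cv2.imread("pics/side7.png")[120:240,280:350];b=cv2.imread("pics/scene7.png")[170:290,270:380]
o=np.zeros((600,800,3),np.uint8);o[:600,:330]=cv2.resize(a,(330,600),interpolation=3);o[:350,335:800]=cv2.resize(b,(465,350),interpolation=3)
o[355:600,335:700]=cv2.resize(im[60:320,150:520,::-1],(365,245),interpolation=3); cv2.imwrite("pics/comp10.png",o)
E
```

```text
time: 19.05
eef_pos: [0.5595, -0.0603, 0.2316]
orientation: [0.615, 0.777, 0.102, 0.081]
contact_force: [0.2, -0.1, 0.2]
grip_width: 0.841
time: 20.05
eef_pos: [0.5229, -0.0697, 0.381]
orientation: [0.615, 0.777, 0.104, 0.085]
contact_force: [-0.2, 0.1, -0.2]
grip_width: 1.0
[ 0.52224333 -0.06948046  0.37864956]
```

View pics/comp10.png

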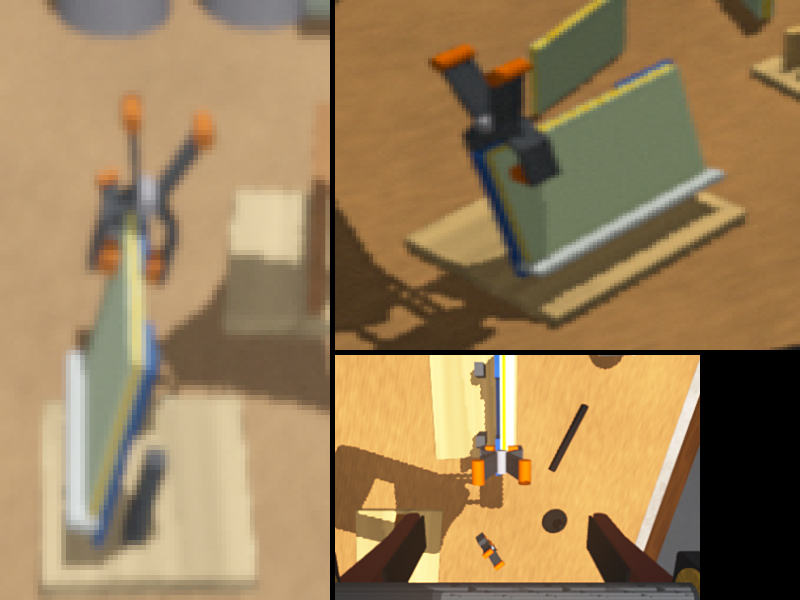

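Run:
```python
from h import *
c,im=load("wend"); im=im[:300]; _,ob=tool(BY,T15); h=cv2.cvtColor(im,cv2.COLOR_BGR2HSV)
def plane(uv,zb):
    o,d=ray(c,uv); o=ob.T@(o-BO); d=ob.T@d; return (o+d*(zb-o[2])/d[2]).round(4)
for nm,lo,hi,z in(("yellow",(26,200,150),(34,255,255),.11),("orange",(8,190,170),(17,255,255),.188)):
    k,l,st,ce=cv2.connectedComponentsWithStats(cv2.inRange(h,lo,hi))
    for i in range(1,k):
        if st[i][4]>60: print(nm,st[i].tolist(),plane(ce[i],z),[plane(q,z)[:2].tolist() for q in cv2.boxPoints(cv2.minAreaRect(np.argwhere(l==i)[:,::-1].astype(np.float32)))])
print(ctrl.finish_job())
```

```text
yellow [320, 43, 3, 117, 241] [0.0035 0.0158 0.11  ] [[0.0031, 0.0752], [0.0052, 0.0752], [0.005, -0.0459], [0.0027, -0.0459]]
orange [336, 171, 13, 27, 222] [ 0.0228 -0.0561  0.188 ] [[0.0174, -0.0438], [0.0283, -0.0438], [0.0288, -0.0684], [0.0177, -0.0683]]
orange [288, 172, 14, 27, 212] [-0.0205 -0.0565  0.188 ] [[-0.0264, -0.0447], [-0.0149, -0.0441], [-0.0141, -0.0691], [-0.0258, -0.0697]]
the job is handed in; nothing more can be done
None
```

I took the pale green panel out of the rack and stood it on the ledge, flat against the backboard. I then squeezed the large clamp off its plank and let it close over the panel and board on the -y shoulder (shoulder_r). The job was handed in at about 20 s of the 58 s allowed; no verdict is reported.

**Last checks (wrist view, in the board frame):**
- **Panel:** the core line is at x ≈ 4 mm and runs parallel to the board. The +y end is at y ≈ 75 mm, so it is centred to about 1 mm.
- **Clamp:** handle centres are at y ≈ -56 mm and x ≈ -20 and +23 mm, about 43 mm apart (nominal 44). That puts the jaws about 14 mm apart and square to the board.
- **Robot:** the gripper is open and about 150 mm clear.

**Disagreements and limits:**
- The bite force and pad depth could not be measured directly. Before closing, the pads were aimed about 22 mm below the edge, and the last picture shows them well below it.
- My two-view heights for the board came out 3 to 6 mm below the given ones.
- Contact with the ledge briefly reached about 29 N while seating the panel.
- The dark panel, cup, disc pad and marker were not touched. I saw no movement of them in the pictures, but did not measure their positions afterwards.

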